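Add a dish to the pile inside a bayonet-covered canister

ROBOT

A 7-joint arm with a two-finger parallel gripper is mounted at the origin on a cart in front of the work surface, level with it; the furniture and walls round the work are solid. World frame = base frame: x ahead of the robot, y to its left, z up, the work surface at z = 0. Lengths are in m, angles in rad, forces in N, time in s.
With the tool pointing down it reaches from about 0.425 to 0.875 m from the base axis. Payload 9.9 kg.
Tool frame: the origin (TCP) lies midway between the tips of the shut fingers; the grasp point (between the pads) lies 19 mm behind it (ctrl.grasp_offset is the distance from the TCP to the grasp point, in m); x points along the fingers, z is the direction in which the jaws open and shut, and the axes are right-handed (so a half turn about x gives the same grasp; the last joint's range is limited). The gripper opens to 85 mm and grips with 20 to 120 N. Pads are 22 mm wide; open, the fingers measure 114 mm over their backs; the gripper's body (76 mm by 85 mm) begins 54 mm behind the grasp point. The pads swing forward as they close: fully open they stand 13 mm farther back than shut.
Start: joints at [1.137, 0.576, 0.025, 1.437, -0.015, 1.129, -0.057], TCP at [0.231, -0.634, 0.231] pointing down, gripper open.
Joint ranges: [-2.76, 2.76], [-0.34, 2.15], [-1.52, 1.57], [0.19, 2.46], [-1.09, 4.23], [0.17, 1.99], [-2.82, 2.82]. Speed limits (rad/s): [2.22, 2.22, 3.01, 3.01, 3.14, 3.14, 3.14].

INTERFACE

Orientations are given as [roll, pitch, yaw] about the fixed x, y, z axes, in that order (R = Rz(yaw) Ry(pitch) Rx(roll)).
In Python, from workcell import telemetry, cams, hand_in, ctrl gives the robot as it stands.
- The arm moves only by the shell command python3 -m creep 'ROWS'. ROWS is a JSON object of lists of equal length, an entry for each row: "claw": the gripper command: -1 is fully open, 1 is shut, values between are in proportion; "slide": the shift along the tool's x, y, z as a fraction of full scale, a list of three; "rot": the turn, a rotation vector about the tool's x, y, z as a fraction of full scale, a list of three. A call has 1 to 12 rows; each row shifts and turns the pose as measured when the row begins, along the tool's axes as they then stand; what a row does not reach is not made up. Full scale, the value 1, is 25 mm for a shift and 90 degrees for a turn. A row lasts 1/12 s, in which the tool goes at most 41.7 mm and 7.16 degrees, less where a joint would pass 70% of its speed; a pose out of reach is approached as far as the arm can. A call with a number of a shift or a turn outside -1 to 1 is refused whole. A call with a gripper value outside its range is refused whole. The fingers move at their own pace and stop on an object; the grip force is fixed at half the most. Time passes only in rows, so rows that do not move let the fingers close. It gives the time, the measured TCP pose, the force and the opening at its end, in the units of the state.
- telemetry.sense(): the state, without advancing time (a new reading comes with each control period).
- cams.capture(name): name is "scene" or "top" or "wrist"; returns the picture (400x640x3 uint8, red, green, blue); there is no depth.
- cams.camera_model(name): a dict with "camera_matrix" (3x3 intrinsics, pixels), "xyz" and "orientation" of the camera in the world; the wrist camera has in their place "tool_from_camera" (4x4, takes a point from camera to tool coordinates, whose origin is the TCP and whose axes are the tool frame's). Camera axes: x right, y down, z forward; pixel columns grow to the right and rows downward; lengths in m; the calibration is good to about 2 mm. A picture is of the moment at which its call begins: read the wrist's pose just before it. camera_model takes no time and is no camera call.
- hand_in(): hands the job in, once; it reports no verdict.
The state is a dict: "time_s": time; "joint_positions": joint angles; "qvel": joint speeds; "joint_torque": joint torques, N m; "eef_pos": TCP position; "tool_rot": TCP orientation; "force": force on the tool from outside, world axes, zero at the start; "ft_torque": the same for the moment, N m; "opening": finger opening in m.
Only numpy, scipy, OpenCV 4.12 (cv2) and the standard library are available. Lean on these libraries where they do the work, as an engineer would, in place of code of your own. Each camera call takes 0.05 s, during which the arm holds its last target.

TASK

Press the canister's cover down by its bar handle, twist it counterclockwise (seen from above) about a quarter turn to free it from its hooks, and lay it flat, handle up, on the bench. Then set the loose petri dish flat and centred on top of the pile of dishes inside the canister: nobody knows how high the pile stands, so feel for its top before letting go, without dropping the dish or ramming it down. Leave the beaker and the carton where they are.

Things in the scene. Friction and masses are not known exactly. Their poses are not given: they have to be found in the camera images.
- canister: round aluminium canister fixed to the bench, 148 mm in outside and 138 mm in inside diameter, wall rim 107 mm above the bench. Origin: centre of its underside, on the bench; z up. At its +x and -x sides stand steel bayonet hooks, out to radius 92 mm and up to 130 mm above the bench.
- mouth (a point): centre of the canister's mouth, on its axis, 107 mm above the bench. A sprung ring (inner radius 60 mm, top at 116 mm when free) lines it. Inside, on the axis, is a pile of 60 mm petri dishes on an adjustable false floor that does not give way to a gentle push. The pile's top lies 55 to 92 mm above the bench, differs every time and is not reported.
- hook (a point): underside of the overhang of the canister's +x hook, 84 mm from the axis, 124 mm above the bench. Overhangs lie at radius 76 to 92 mm, from 15 degrees clockwise to 46 counterclockwise (from above) of the canister's +x, and alike of -x. A lip from 12 to 27 degrees counterclockwise hangs 6.5 mm lower, 4.5 mm below the tops of the resting ears; a dead stop blocks clockwise turning.
- cover: round aluminium cover, 144 mm across, 8 mm thick, 0.3 kg; two steel ears (22 mm wide, 6 mm thick, out to radius 86 mm) at its +x and -x. Origin: centre of the underside; z up. Starts shut: underside 116 mm above the bench, x along the canister's x, ears under the hooks. Pushed down 6 to 8 mm (about 8 to 12 N; hard stop at 8.5 mm), the ears pass below the lips.
- handle (a point): centre of the cover's black bar handle, 26 mm above its underside; the bar is 64 mm long (cover x), 18 mm wide (cover y), 36 mm tall, standing from 8 to 44 mm above the underside. Past 40 degrees of counterclockwise turn the cover need not be pressed; from 60 to 120 degrees its ears are clear of the hooks and it lifts straight off.
- dish: the loose closed petri dish on the bench, clear plastic, a solid disc of diameter 60 mm and 15 mm tall, 15 g. Origin: centre of the underside; z up. It is grasped across its diameter. It belongs on the pile in the canister.
- glass_beaker: bystander: glass beaker, diameter 54 mm, 68 mm tall, standing loose on the bench to the right of the canister. Origin: centre of the underside.
- carton: bystander: small white carton 62x62x42 mm, standing loose on the bench to the right of the canister. Origin: centre of the underside. The bench round the spot 23 cm to the left (+y) of the canister's axis at x = 0.50 m is clear.
Things that resemble listed ones, but are neither listed nor needed, are in the scene too. Several things look just like the dish: the one meant starts nearest to the robot's base.

How it is judged:
On the way, in this order (a step that is already met when the one before it is completed fails the run):
1. the cover is pressed down against its spring, still in its catch (height (world z) of cover below 0.1125 m and angle between the x axis of cover and the x axis of canister, either way round below 0.2 rad and horizontal distance between cover and canister below 0.02 m), for 0.05 s.
2. the cover, still on the canister, is turned out of its catch (angle between the x axis of cover and the x axis of canister, either way round above 0.75 rad and horizontal distance between cover and canister below 0.02 m and height (world z) of cover below 0.124 m), for 0.05 s.
3. the cover lies flat on the bench, let go (height (world z) of cover below 0.006 m and angle between cover's own z axis and vertical below 0.06 rad and contact force between the fingers and cover below 0.05 N and linear speed of cover below 0.02 m/s), for 0.2 s.
4. the dish lies let go on the pile in the canister (horizontal distance between dish and canister below 0.012 m and z of dish in the frame of canister below 0.1 m and angle between dish's own z axis and vertical below 0.06 rad and contact force between the fingers and dish below 0.05 N and linear speed of dish below 0.02 m/s), for 0.2 s.
At the end, for the whole second after the job is handed in: The dish lies still and flat (within 0.06 rad) on the pile inside the canister, its centre within 12 mm of the canister's axis; the cover lies still and flat, handle up, on the bench (horizontal distance between dish and canister below 0.012 m and z of dish in the frame of canister below 0.1 m and angle between each of dish, cover's own z axis and vertical below 0.06 rad and linear speed of each of dish, cover below 0.02 m/s and height (world z) of cover below 0.006 m); the robot touches nothing.
It fails at once if the dish is dropped (moves faster than 0.3 m/s while not held: a fall of about 5 mm) (contact force between the fingers and dish below 0.01 N and linear speed of dish above 0.3 m/s).
It fails at once if the dish is rammed against the pile or the canister (over 40 N) (contact force between dish and canister above 40 N).
It fails at once if the beaker is moved (over 30 mm) (distance of glass_beaker from where it was at the start of the episode above 0.03 m).
It fails at once if the carton is moved (over 30 mm) (distance of carton from where it was at the start of the episode above 0.03 m).
It also fails if it takes over 62 s, if anything falls off the work surface, if the arm or the gripper's body presses on something with over 40 N, if the wrist force passes 120 N, or if a joint passes its speed limit or range.

## Working session

There is one attempt and no reset: what is moved stays moved. The work goes in short steps, Python scripts to look and compute and a shell command to move; the robot and the scene stay as the last step left them, time stands still between calls to the robot, and variables do not carry over. Pictures are saved under pics/ and viewed, and the job is handed in when it is done.

```bash
ls; mkdir -p pics
python3 - <<'E'
from workcell import telemetry,cams,ctrl
import cv2
s=telemetry.sense(); print({k:s[k] for k in('time_s','eef_pos','tool_rot','force','opening')},ctrl.grasp_offset)
for n in('scene','top'):
    im=cams.capture(n); cv2.imwrite(f'pics/{n}0.png',im[:,:,::-1]); print(cams.camera_model(n))
print(cams.camera_model('wrist'))
E
```

```text
pics
{'time_s': 0.0, 'eef_pos': array([ 0.23117399, -0.63368612,  0.23040157]), 'tool_rot': array([-3.08389873,  1.56905265,  1.9783086 ]), 'force': array([0.67072046, 0.22391903, 0.69275491]), 'opening': 0.08521976000361181} 0.0187
{'camera_matrix': array([[491.7237354 ,   0.        , 312.88409459],
       [  0.        , 491.7237354 , 200.78129212],
       [  0.        ,   0.        ,   1.        ]]), 'xyz': array([0.20859757, 0.60158607, 1.03913533]), 'orientation': array([-2.39381208, -0.00545037, -2.72364593])}
{'camera_matrix': array([[442.49139236,   0.        , 315.49555036],
       [  0.        , 442.49139236, 197.56796777],
       [  0.        ,   0.        ,   1.        ]]), 'xyz': array([ 0.34866164, -0.18183839,  1.22832703]), 'orientation': array([-2.96830977, -0.00398481, -1.59319923])}
{'camera_matrix': array([[327.21243284,   0.        , 319.97148449],
       [  0.        , 327.21243284, 198.77580401],
       [  0.        ,   0.        ,   1.        ]]), 'tool_from_camera': array([[-8.41158922e-04, -2.77002215e-01,  9.60868912e-01,
        -1.41737884e-01],
       [ 2.34877113e-04, -9.60869280e-01, -2.77002116e-01,
         7.06097375e-02],
       [ 9.99999619e-01, -7.31668497e-06,  8.73305248e-04,
         1.45663575e-04],
       [ 0.00000000e+00,  0.00000000e+00,  0.00000000e+00,
         1.00000000e+00]])}
```

View pics/scene0.png

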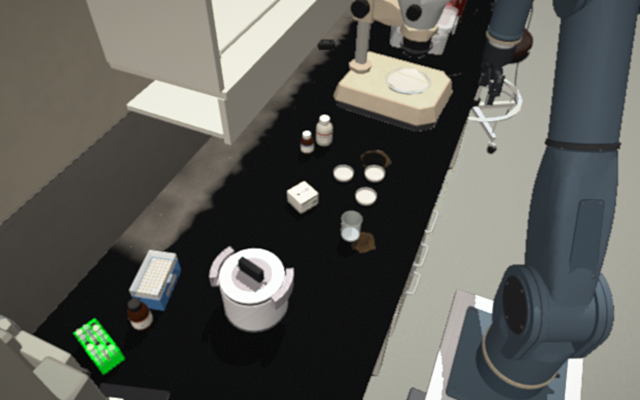

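View pics/top0.png

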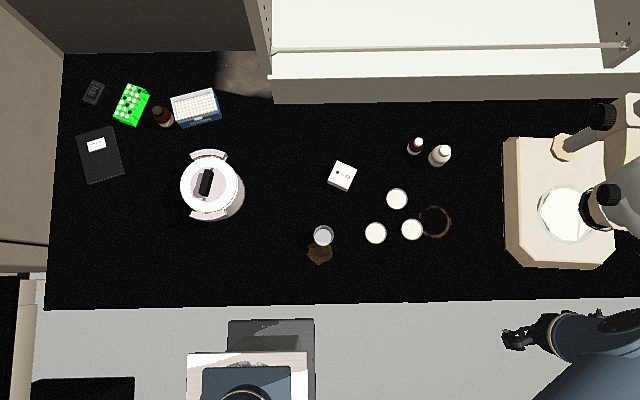

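The top view shows the canister near (208,186) with its black bar at (206,183), the beaker at (323,236) and the carton at (342,176). The dish candidates are at (375,233), (397,199) and (412,230). Next I'll zoom in and measure.

```bash
cat > h.py <<'E'
import numpy as np, cv2
from scipy.spatial.transform import Rotation as R
from workcell import telemetry,cams,ctrl
def cam(n,s=None):
    m=cams.camera_model(n);K=m['camera_matrix']
    if 'xyz' in m: return K,np.array(m['xyz']),R.from_euler('xyz',m['orientation']).as_matrix()
    T=m['tool_from_camera'];Rt=R.from_euler('xyz',s['tool_rot']).as_matrix()
    return K,np.array(s['eef_pos'])+Rt@T[:3,3],Rt@T[:3,:3]
def ray(c,p,z):
    K,o,M=c; d=M@np.linalg.solve(K,[p[0],p[1],1.]); return o+d*(z-o[2])/d[2]
def proj(c,P):
    K,o,M=c; q=K@(M.T@(np.array(P)-o)); return q[:2]/q[2]
E
python3 - <<'E'
from h import *
im=cv2.imread('pics/top0.png'); c=cam('top')
g=im.min(2)
for name,(x0,y0,x1,y1),z in [('d1',(355,215,390,250),.015),('d2',(383,182,412,214),.015),('d3',(399,213,427,244),.015)]:
    m=(g[y0:y1,x0:x1]>120).astype(np.uint8)
    cs,_=cv2.findContours(m,0,2); k=max(cs,key=cv2.contourArea); (x,y),r=cv2.minEnclosingCircle(k)
    P=ray(c,(x+x0,y+y0),z); Q=ray(c,(x+x0+r,y+y0),z)
    print(name,x+x0,y+y0,r,P,np.hypot(*P[:2]),np.linalg.norm(P-Q))
# handle
m=(im.max(2)<70).astype(np.uint8)[165:205,192:225]
cs,_=cv2.findContours(m,0,2); k=max(cs,key=cv2.contourArea); rc=cv2.minAreaRect(k);print(rc,cv2.contourArea(k))
print('handle',ray(c,np.array(rc[0])+[192,165],.16))
for p in [(323,236),(342,176)]: print(ray(c,p,.05))
b=im[140:235,165:260]; cv2.imwrite('pics/z1.png',cv2.resize(b,None,fx=6,fy=6,interpolation=2))
b=cv2.imread('pics/scene0.png')[235:340,200:305]; cv2.imwrite('pics/z2.png',cv2.resize(b,None,fx=5,fy=5,interpolation=2))
E
```

```text
d1 375.35135078430176 232.56756782531738 10.665130615234375 [ 0.45972281 -0.35364232  0.015     ] 0.5800068578844656 0.029318281680585968
d2 396.2931032180786 198.29310417175293 10.410609245300293 [ 0.55394696 -0.41635409  0.015     ] 0.6929703899325319 0.02901802278751944
d3 411.67511558532715 229.08064460754395 10.729772567749023 [ 0.46712117 -0.45407025  0.015     ] 0.6514460675544997 0.029555626901792344
((13.794116973876953, 17.323528289794922), (10.429031372070312, 26.436382293701172), 14.03624439239502) 238.0
handle [0.57949981 0.0790458  0.16      ]
[ 0.45044506 -0.20880621  0.05      ]
[ 0.61289315 -0.26476185  0.05      ]
```

View pics/z1.png

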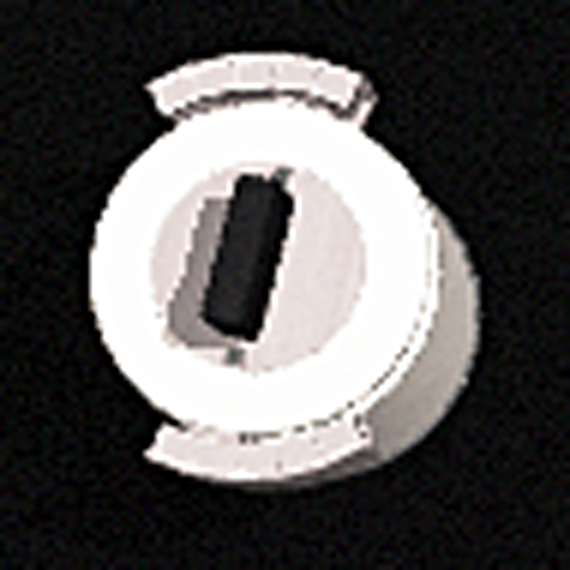

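View pics/z2.png

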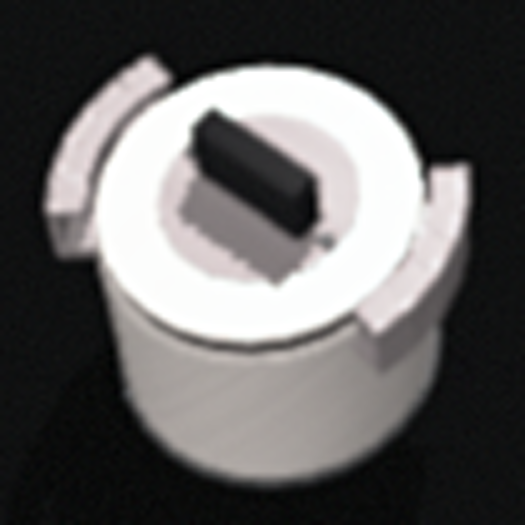

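Run:
```python
from h import *
s=telemetry.sense();print(R.from_euler('xyz',s['tool_rot']).as_matrix().round(3))
for n,(x0,y0,x1,y1) in [('top',(192,165,225,205)),('scene',(232,250,270,290))]:
    im=cv2.imread(f'pics/{n}0.png'); c=cam(n)
    m=(im.max(2)<70).astype(np.uint8)[y0:y1,x0:x1]
    cs,_=cv2.findContours(m,0,2); k=max(cs,key=cv2.contourArea); rc=cv2.minAreaRect(k)
    bx=cv2.boxPoints(rc)+[x0,y0]
    P=np.array([ray(c,p,.16)[:2] for p in bx]); print(n,'box',P.round(4).tolist())
    e=P[1]-P[0],P[2]-P[1]; e=max(e,key=np.linalg.norm); print(P.mean(0),np.linalg.norm(e),np.degrees(np.arctan2(e[1],e[0])))
    # cover: bright white region -> ellipse -> rays at top z .124
    X0,Y0,X1,Y1=(165,140,260,235) if n=='top' else (200,235,305,340)
    g=im[Y0:Y1,X0:X1].min(2); w=(g>243).astype(np.uint8)
    cs,_=cv2.findContours(w,0,1); k=max(cs,key=cv2.contourArea)
    k=cv2.convexHull(k).reshape(-1,2)+[X0,Y0]
    Q=np.array([ray(c,p,.124)[:2] for p in k])
    (x,y),r=cv2.minEnclosingCircle(Q.astype(np.float32)); print(' cover',x,y,r)
    A=np.c_[2*Q,np.ones(len(Q))]; sol=np.linalg.lstsq(A,(Q**2).sum(1),rcond=None)[0]; print(' lsq',sol[:2],np.sqrt(sol[2]+sol[:2]@sol[:2]))
```

```text
[[-0.001  0.939  0.343]
 [ 0.001  0.343 -0.939]
 [-1.    -0.    -0.001]]
top box [[0.551, 0.0987], [0.6153, 0.0844], [0.6083, 0.0592], [0.5441, 0.0738]]
[0.57966607 0.07901442] 0.06588025431164798 -12.576343466059052
 cover 0.582061767578125 0.07992873340845108 0.07429342716932297
 lsq [0.58245971 0.0800655 ] 0.07272051832874113
scene box [[0.6111, 0.0998], [0.6108, 0.0717], [0.5402, 0.0893], [0.5416, 0.1164]]
[0.57594221 0.09429646] 0.07282786871274163 165.99506477633602
 cover 0.5833836197853088 0.0835753083229065 0.07089139521121979
 lsq [0.58318885 0.08354594] 0.07040118965109368
```

The two views agree: cover centre ≈ (0.582, 0.081), yaw ≈ -13°. Dish d1 at (0.460, -0.354) is the nearest to the base (0.580 m, against 0.651 and 0.693 for the others). I'll move over the cover at the present height.

```bash
python3 -m creep '{"claw":[-1,-1,-1,-1,-1,-1,-1,-1,-1,-1,-1,-1],"slide":[[0,0.5,-0.48],[0,1,-0.96],[0,1,-0.96],[0,1,-0.96],[0,1,-0.96],[0,1,-0.96],[0,1,-0.96],[0,1,-0.96],[0,1,-0.96],[0,1,-0.96],[0,1,-0.96],[0,1,-0.96]],"rot":[[0,0,0],[0,0,0],[0,0,0],[0,0,0],[0,0,0],[0,0,0],[0,0,0],[0,0,0],[0,0,0],[0,0,0],[0,0,0],[0,0,0]]}'
```

```text
time_s: 1.1
eef_pos: [0.4062, -0.2666, 0.2247]
tool_rot: [-2.307, 1.561, 2.741]
force: [0.8, -0.2, 0.5]
opening: 0.0851
```

```bash
cat >> h.py <<'E'
def goto(x,y,z,az):
    "print remaining shift (units of 25mm, current tool axes) and turn (units 90deg)"
    s=telemetry.sense();M=R.from_euler('xyz',s['tool_rot']).as_matrix()
    zc=np.array([np.cos(np.radians(az)),np.sin(np.radians(az)),0]);xc=np.array([0,0,-1.]);T=np.c_[xc,np.cross(zc,xc),zc]
    rv=R.from_matrix(M.T@T).as_rotvec()/(np.pi/2)
    d=M.T@(np.array([x,y,z])-s['eef_pos'])/.025
    print('t',round(s['time_s'],2),'pos',np.round(s['eef_pos'],4),'az',np.degrees(np.arctan2(M[1,2],M[0,2])).round(2),'F',np.round(s['force'],2),'Tq',np.round(s['ft_torque'],2),'open',round(s['opening'],4),'q',np.round(s['joint_positions'],2))
    print('slide',d.round(3),'rot',rv.round(4))
E
python3 -c "
from h import *
goto(.582,.081,.24,-103)"
```

```text
t 1.1 pos [ 0.4062 -0.2666  0.2247] az -70.78 F [ 0.82 -0.18  0.53] Tq [ 0.01 -0.08 -0.02] open 0.0851 q [ 0.52  0.31 -0.05  1.92  0.02  0.92 -0.77]
slide [ -0.624  11.212 -10.821] rot [ 0.358  -0.0029  0.0058]
```

```bash
python3 -m creep '{"claw":[-1,-1,-1,-1,-1,-1,-1,-1,-1,-1,-1,-1],"slide":[[-0.05,1,-0.96],[-0.05,1,-0.96],[-0.05,1,-0.96],[-0.05,1,-0.96],[-0.05,1,-0.96],[-0.05,1,-0.96],[-0.05,1,-0.96],[-0.05,1,-0.96],[-0.05,1,-0.96],[-0.05,1,-0.96],[-0.05,0.6,-0.58],[0,0.3,-0.3]],"rot":[[0,0,0],[0,0,0],[0,0,0],[0,0,0],[0,0,0],[0,0,0],[0,0,0],[0,0,0],[0,0,0],[0,0,0],[0,0,0],[0,0,0]]}'
python3 -c "
from h import *
goto(.582,.081,.24,-103)"
```

```text
time_s: 2.1
eef_pos: [0.5817, 0.0954, 0.2363]
tool_rot: [-2.355, 1.556, 2.699]
force: [0.0, -0.1, 0.1]
opening: 0.0851
t 2.1 pos [0.5817 0.0954 0.2363] az -70.46 F [ 0.04 -0.09  0.07] Tq [-0.   -0.01 -0.01] open 0.0851 q [-0.13  0.45 -0.16  1.65  0.07  1.06 -1.54]
slide [-0.152 -0.183  0.546] rot [ 0.3616 -0.0047  0.0086]
```

```bash
python3 -m creep '{"claw":[-1,-1,-1,-1,-1,-1],"slide":[[-0.1,-0.1,0.4],[0,0,0],[0,0,0],[0,0,0],[0,0,0],[0,0,0]],"rot":[[0.07,-0.004,0.008],[0.075,0,0],[0.075,0,0],[0.075,0,0],[0.05,0,0],[0.012,0,0]]}'
python3 - <<'E'
from h import *
goto(.582,.081,.24,-103)
im=cams.capture('wrist'); cv2.imwrite('pics/w1.png',im[:,:,::-1])
E
```

```text
time_s: 2.6
eef_pos: [0.5814, 0.0855, 0.2359]
tool_rot: [-1.926, 1.565, 2.545]
force: [0.4, -0.5, -0.3]
opening: 0.0855
t 2.6 pos [0.5814 0.0855 0.2359] az -103.84 F [ 0.41 -0.46 -0.31] Tq [ 0.04 -0.    0.03] open 0.0855 q [-0.22  0.44 -0.01  1.67 -0.    1.04 -2.04]
slide [-0.164  0.063  0.167] rot [-0.0093 -0.0012  0.0033]
```

View pics/w1.png

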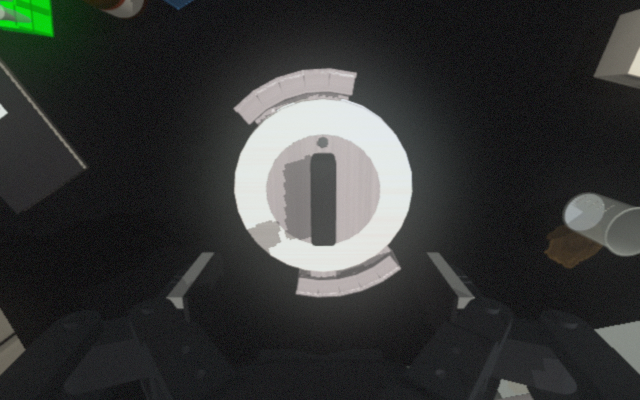

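The wrist view is square on the cover: handle bar at (323,198), nearly parallel to the image columns, with hooks above and below.

Run:
```python
from h import *
s=telemetry.sense();c=cam('wrist',s)
im=cv2.imread('pics/w1.png')
x0,y0=300,147;m=(im.max(2)<75).astype(np.uint8)[y0:255,x0:345]
cs,_=cv2.findContours(m,0,2); k=max(cs,key=cv2.contourArea); rc=cv2.minAreaRect(k);bx=cv2.boxPoints(rc)+[x0,y0]
P=np.array([ray(c,p,.16)[:2] for p in bx]);print(rc,P.round(4).tolist(),P.mean(0))
e=max((P[1]-P[0],P[2]-P[1]),key=np.linalg.norm);print(np.linalg.norm(e),np.degrees(np.arctan2(e[1],e[0])))
w=(im[60:300,225:420].min(2)>200).astype(np.uint8)
cs,_=cv2.findContours(w,0,1);k=cv2.convexHull(max(cs,key=cv2.contourArea)).reshape(-1,2)+[225,60]
Q=np.array([ray(c,p,.124)[:2] for p in k]);print(cv2.minEnclosingCircle(Q.astype(np.float32)))
A=np.c_[2*Q,np.ones(len(Q))]; sol=np.linalg.lstsq(A,(Q**2).sum(1),rcond=None)[0]; print(' lsq',sol[:2],np.sqrt(sol[2]+sol[:2]@sol[:2]))
for p in [(238,110),(352,72),(300,295),(400,265)]:
    v=ray(c,p,.13)[:2]-[.582,.081]; print(p,np.hypot(*v),np.degrees(np.arctan2(v[1],v[0])))
goto(.582,.081,.24,-103)
```

```text
((12.5, 73.5), (1.0, 1.0), 90.0) [[0.575, 0.0928], [0.5748, 0.0921], [0.5741, 0.0923], [0.5742, 0.0929]] [0.57450841 0.09250577]
0.0007501061865723624 165.9372423203203
((0.5845617055892944, 0.0820150226354599), 0.07187838852405548)
 lsq [0.58430572 0.08239191] 0.07071907677872369
(238, 110) 0.0909441615713691 30.971125592618357
(352, 72) 0.09245959675423689 -25.256045575005334
(300, 295) 0.09179361476024364 152.82006957632026
(400, 265) 0.08728324254331832 -147.67501123568383
t 2.65 pos [0.5814 0.0854 0.2359] az -103.73 F [-0.54 -0.52 -0.5 ] Tq [ 0.02 -0.04  0.03] open 0.0854 q [-0.22  0.44 -0.01  1.67 -0.    1.04 -2.03]
slide [-0.165  0.065  0.164] rot [-0.0081 -0.0012  0.0034]
```

Run:
```python
from h import *
s=telemetry.sense();c=cam('wrist',s)
im=cv2.imread('pics/w1.png');print(im[200,280:370:4].max(1))
x0,y0=306,147
for th in(60,70,80,90):
    m=(im.max(2)<th).astype(np.uint8)[y0:255,x0:345]
    cs,_=cv2.findContours(m,0,2); k=max(cs,key=cv2.contourArea); rc=cv2.minAreaRect(k);bx=cv2.boxPoints(rc)+[x0,y0]
    P=np.array([ray(c,p,.16)[:2] for p in bx]);e=sorted((P[1]-P[0],P[2]-P[1]),key=np.linalg.norm);e1=e[1];print(th,bx.astype(int).tolist(),P.mean(0),[np.linalg.norm(v) for v in e],np.degrees(np.arctan2(e1[1],e1[0])))
```

```text
[182 159 129 129 127 129 126 131  74  75  76  77  78  80 150 191 192 189
 189 189 186 188 187]Traceback (most recent call last):
  File "<stdin>", line 7, in <module>
ValueError: max() iterable argument is empty
```

Run:
```python
from h import *
s=telemetry.sense();c=cam('wrist',s)
im=cv2.imread('pics/w1.png')
x0,y0=306,150
for th in(90,105):
    m=(im.max(2)<th).astype(np.uint8)[y0:255,x0:345]
    cs,_=cv2.findContours(m,0,2); k=max(cs,key=cv2.contourArea); rc=cv2.minAreaRect(k);bx=cv2.boxPoints(rc)+[x0,y0]
    P=np.array([ray(c,p,.16)[:2] for p in bx]);e=sorted((P[1]-P[0],P[2]-P[1]),key=np.linalg.norm);e1=e[1];print(th,bx.astype(int).tolist(),P.mean(0),[np.linalg.norm(v) for v in e],np.degrees(np.arctan2(e1[1],e1[0])))
```

```text
90 [[311, 154], [335, 154], [335, 244], [311, 244]] [0.58685167 0.08190406] [np.float64(0.015965508258276404), np.float64(0.06503662955255919)] 167.02191115155776
105 [[310, 154], [335, 154], [335, 245], [310, 245]] [0.58655271 0.08233298] [np.float64(0.01663078147640227), np.float64(0.06582078260451844)] 167.0219111515578
```

```bash
python3 -m creep '{"claw":[-1,-1,-1,-1,-1,-1,-1],"slide":[[0,0.14,0.1],[0.8,0,0],[0.8,0,0],[0.8,0,0],[0.7,0,0],[0.4,0,0],[0,0,0]],"rot":[[-0.008,-0.001,0.003],[0,0,0],[0,0,0],[0,0,0],[0,0,0],[0,0,0],[0,0,0]]}'
python3 - <<'E'
from h import *
goto(.584,.082,.129,-103)
E
```

```text
time_s: 3.23
eef_pos: [0.586, 0.0776, 0.1463]
tool_rot: [1.582, 1.566, -0.196]
force: [-0.7, 0.4, 0.4]
opening: 0.0854
t 3.23 pos [0.586  0.0776 0.1463] az -101.89 F [-0.68  0.41  0.41] Tq [0.   0.01 0.01] open 0.0854 q [-0.2   0.53 -0.02  1.78  0.01  0.83 -2.  ]
slide [ 0.692 -0.118 -0.154] rot [ 0.0124 -0.0001 -0.0029]
```

```bash
python3 -m creep '{"claw":[-1,-1,-1],"slide":[[0.3,-0.11,-0.15],[0.35,0,0],[0.04,0,0]],"rot":[[0.012,0,-0.003],[0,0,0],[0,0,0]]}'
python3 - <<'E'
from h import *
goto(.584,.082,.129,-103)
im=cams.capture('wrist'); cv2.imwrite('pics/w2.png',im[:,:,::-1])
E
```

```text
time_s: 3.48
eef_pos: [0.585, 0.0815, 0.1291]
tool_rot: [2.161, 1.57, 0.363]
force: [0.1, -0.9, -0.6]
opening: 0.0856
t 3.48 pos [0.585  0.0815 0.1291] az -102.97 F [ 0.14 -0.92 -0.63] Tq [0.03 0.07 0.06] open 0.0856 q [-0.21  0.56 -0.01  1.79  0.01  0.79 -2.02]
slide [ 0.005 -0.041 -0.009] rot [ 0.0003 -0.0005 -0.0007]
```

View pics/w2.png

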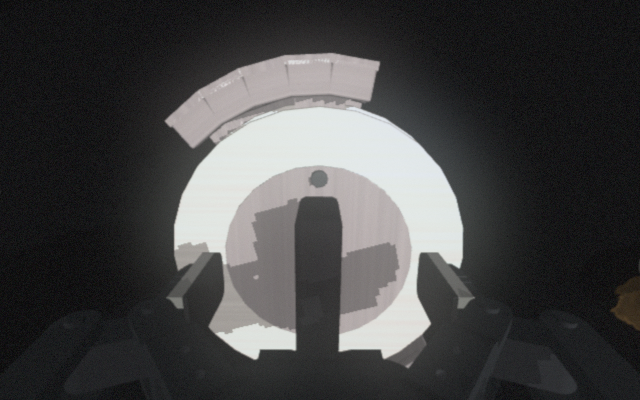

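The bar runs down the middle (columns 296–342) between the fingers, which are at about 220 and 420. It is centred, so I'll close.

```bash
python3 -m creep '{"claw":[1,1,1,1,1,1,1,1,1,1],"slide":[[0,0,0],[0,0,0],[0,0,0],[0,0,0],[0,0,0],[0,0,0],[0,0,0],[0,0,0],[0,0,0],[0,0,0]],"rot":[[0,0,0],[0,0,0],[0,0,0],[0,0,0],[0,0,0],[0,0,0],[0,0,0],[0,0,0],[0,0,0],[0,0,0]]}'
python3 - <<'E'
from h import *
goto(.584,.082,.122,-103)
E
```

```text
time_s: 4.37
eef_pos: [0.5865, 0.0822, 0.1321]
tool_rot: [2.042, 1.565, 0.246]
force: [0.3, -0.2, 0.3]
opening: 0.017
t 4.37 pos [0.5865 0.0822 0.1321] az -102.9 F [ 0.31 -0.24  0.33] Tq [-0.04  0.    0.  ] open 0.017 q [-0.21  0.55 -0.01  1.79  0.01  0.79 -2.02]
slide [ 0.402 -0.097  0.032] rot [ 0.0012 -0.0017 -0.0033]
```

```bash
python3 -m creep '{"claw":[1,1,1],"slide":[[0.1,0,0],[0.1,0,0],[0.08,0,0]],"rot":[[0,0,0],[0,0,0],[0,0,0]]}'
python3 - <<'E'
from h import *
goto(.584,.082,.125,-103)
E
```

```text
time_s: 4.62
eef_pos: [0.5865, 0.0823, 0.1265]
tool_rot: [2.038, 1.564, 0.242]
force: [-3.5, 0.2, 8.5]
opening: 0.0172
t 4.62 pos [0.5865 0.0823 0.1265] az -102.9 F [-3.46  0.23  8.47] Tq [-0.17  0.69 -0.08] open 0.0172 q [-0.21  0.56 -0.01  1.8   0.01  0.78 -2.02]
slide [ 0.058 -0.097  0.033] rot [ 0.0011 -0.0019 -0.0038]
```

```bash
python3 -m creep '{"claw":[1,1],"slide":[[0.08,0,0],[0.06,0,0]],"rot":[[0,0,0],[0,0,0]]}'
python3 - <<'E'
from h import *
goto(.584,.082,.125,-103)
E
```

```text
time_s: 4.78
eef_pos: [0.5865, 0.0823, 0.1241]
tool_rot: [2.036, 1.563, 0.24]
force: [-2.9, -0.2, 9.2]
opening: 0.0173
t 4.78 pos [0.5865 0.0823 0.1241] az -102.9 F [-2.95 -0.15  9.25] Tq [-0.16  0.83 -0.02] open 0.0173 q [-0.21  0.56 -0.01  1.8   0.01  0.77 -2.02]
slide [-0.036 -0.097  0.033] rot [ 0.0011 -0.0021 -0.0042]
```

```bash
python3 -m creep '{"claw":[1,1,1],"slide":[[0.015,0,0],[0.015,0,0],[0.015,0,0]],"rot":[[-0.04,0,0],[-0.05,0,0],[-0.05,0,0]]}'
python3 - <<'E'
from h import *
goto(.584,.082,.125,-103)
E
```

```text
time_s: 5.03
eef_pos: [0.5883, 0.0827, 0.1256]
tool_rot: [1.806, 1.559, 0.233]
force: [-1.4, 0.7, 9.3]
opening: 0.0173
t 5.03 pos [0.5883 0.0827 0.1256] az -90.16 F [-1.38  0.65  9.32] Tq [ 0.02  0.51 -0.48] open 0.0173 q [-0.17  0.56 -0.08  1.8   0.06  0.77 -1.85]
slide [ 0.02  -0.17   0.028] rot [ 0.1426 -0.0026 -0.0073]
```

```bash
python3 -m creep '{"claw":[1,1,1,1],"slide":[[0.06,-0.03,0],[0.04,-0.03,0],[0.04,-0.03,0],[0.04,0,0]],"rot":[[-0.06,0,0],[-0.06,0,0],[-0.06,0,0],[-0.06,0,0]]}'
python3 - <<'E'
from h import *
goto(.584,.082,.125,-103)
E
```

```text
time_s: 5.37
eef_pos: [0.5889, 0.0835, 0.1251]
tool_rot: [1.454, 1.551, 0.271]
force: [-2.8, -0.6, 9.2]
opening: 0.0169
t 5.37 pos [0.5889 0.0835 0.1251] az -67.77 F [-2.76 -0.62  9.21] Tq [-0.18  1.37 -0.53] open 0.0169 q [-0.09  0.56 -0.19  1.8   0.14  0.77 -1.54]
slide [ 0.002 -0.204 -0.019] rot [ 0.3915 -0.0024 -0.0127]
```

```bash
python3 -m creep '{"claw":[1,1,1,1,1,1,1,1],"slide":[[0.05,-0.03,0],[0.03,-0.03,0],[0,-0.03,0],[0,0,0],[0,0,0],[0,0,0],[0,0,0],[0,0,0]],"rot":[[-0.06,0,0],[-0.065,0,0],[-0.07,0,0],[-0.07,0,0],[-0.07,0,0],[-0.07,0,0],[-0.07,0,0],[0,0,0]]}'
python3 - <<'E'
from h import *
goto(.584,.082,.132,-13)
im=cams.capture('wrist'); cv2.imwrite('pics/w3.png',im[:,:,::-1])
im=cams.capture('top'); cv2.imwrite('pics/t3.png',cv2.resize(im[120:255,140:300],None,fx=4,fy=4)[:,:,::-1])
E
```

```text
time_s: 6.03
eef_pos: [0.5879, 0.0913, 0.1297]
tool_rot: [0.979, 1.54, 0.585]
force: [1.9, 0.0, 7.0]
opening: 0.0171
t 6.03 pos [0.5879 0.0913 0.1297] az -22.57 F [1.94 0.04 7.02] Tq [-0.25  0.09  0.06] open 0.0171 q [ 0.05  0.57 -0.42  1.8   0.3   0.81 -0.92]
slide [-0.101 -0.402  0.001] rot [-0.1062  0.0121 -0.0152]
```

View pics/w3.png

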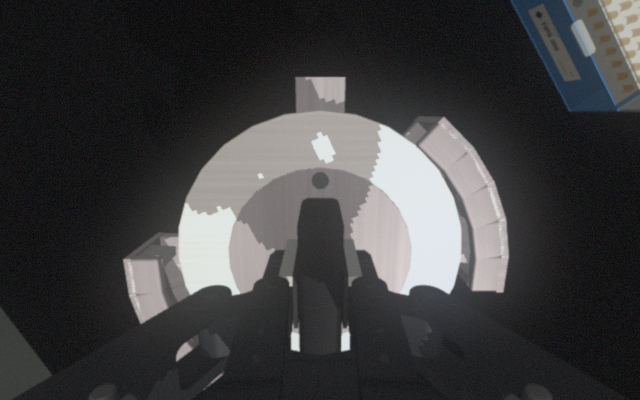

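View pics/t3.png

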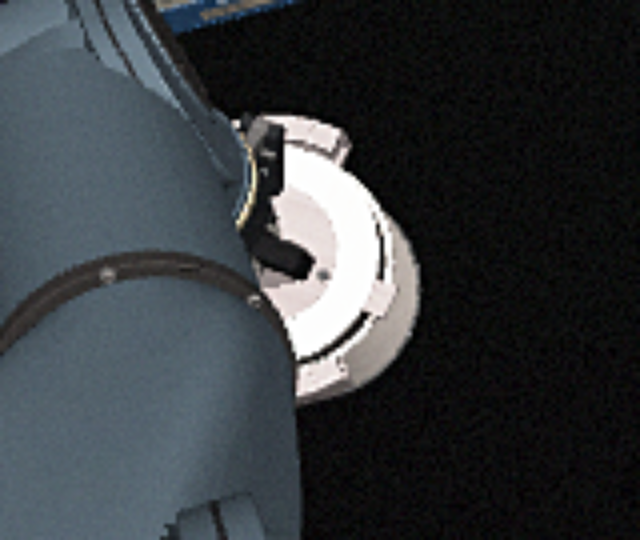

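The cover is turned about 80°: its ear, at (320,93), is clear of both hooks. Now I'll lift straight up.

```bash
python3 -m creep '{"claw":[1,1,1,1],"slide":[[-0.2,-0.1,0],[-0.4,-0.1,0],[-0.6,0,0],[-0.8,0,0]],"rot":[[0,0.006,-0.008],[0,0.006,-0.007],[0,0,0],[0,0,0]]}'
python3 - <<'E'
from h import *
goto(.584,.085,.215,-22)
E
```

```text
time_s: 6.47
eef_pos: [0.5833, 0.0853, 0.1764]
tool_rot: [-2.859, 1.561, 3.024]
force: [0.4, 0.6, -4.2]
opening: 0.0168
t 6.47 pos [0.5833 0.0853 0.1764] az -22.93 F [ 0.43  0.61 -4.17] Tq [ 0.   -0.07  0.04] open 0.0168 q [ 0.06  0.53 -0.44  1.72  0.26  0.95 -0.88]
slide [-1.544 -0.006  0.015] rot [-0.0103 -0.0062  0.0017]
```

```bash
python3 -m creep '{"claw":[1,1,1],"slide":[[-0.8,0,0],[-0.6,0,0],[0,0,0]],"rot":[[0,-0.004,0.002],[0,0,0],[0,0,0]]}'
python3 - <<'E'
from h import *
goto(.50,.312,.215,-22)
E
```

```text
time_s: 6.72
eef_pos: [0.5839, 0.0851, 0.2142]
tool_rot: [2.754, 1.568, 2.354]
force: [0.5, 0.9, -3.6]
opening: 0.0173
t 6.72 pos [0.5839 0.0851 0.2142] az -22.96 F [ 0.49  0.86 -3.62] Tq [ 0.04 -0.04  0.01] open 0.0173 q [ 0.07  0.49 -0.45  1.68  0.24  1.03 -0.86]
slide [-0.008  7.047 -6.63 ] rot [-0.0106 -0.0017 -0.0007]
```

```bash
python3 -m creep '{"claw":[1,1,1,1,1,1,1,1,1,1,1,1],"slide":[[0,0.3,-0.28],[0,0.6,-0.56],[0,0.7,-0.65],[0,0.7,-0.65],[0,0.7,-0.65],[0,0.7,-0.65],[0,0.7,-0.65],[0,0.7,-0.65],[0,0.7,-0.65],[0,0.6,-0.6],[0,0.3,-0.3],[0,0.2,-0.2]],"rot":[[0,0,0],[0,0,0],[0,0,0],[0,0,0],[0,0,0],[0,0,0],[0,0,0],[0,0,0],[0,0,0],[0,0,0],[0,0,0],[0,0,0]]}'
python3 - <<'E'
from h import *
goto(.50,.312,.215,-22)
im=cams.capture('scene'); cv2.imwrite('pics/s4.png',im[:,:,::-1])
E
```

```text
time_s: 7.72
eef_pos: [0.4887, 0.317, 0.1971]
tool_rot: [-2.465, 1.547, -2.869]
force: [-0.5, -0.9, -3.6]
opening: 0.017
t 7.72 pos [0.4887 0.317  0.1971] az -23.16 F [-0.49 -0.91 -3.63] Tq [ 0.02 -0.03  0.01] open 0.017 q [-0.34  0.51 -0.47  1.7   0.25  1.01 -1.31]
slide [-0.725 -0.015  0.482] rot [-0.0128 -0.0117  0.0092]
```

View pics/s4.png

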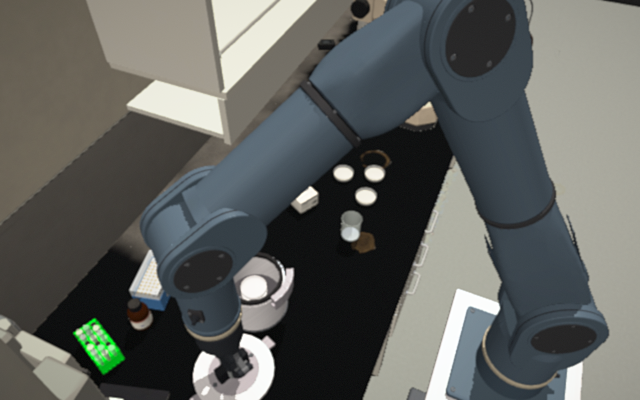

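```bash
python3 -m creep '{"claw":[1,1,1,1,1,1,1,1],"slide":[[0,0,0.4],[0.7,0,0.1],[0.9,0,0],[0.9,0,0],[0.9,0,0],[0.8,0,0],[0.6,0,0],[0.3,0,0]],"rot":[[-0.01,-0.01,0.009],[0,0,0],[0,0,0],[0,0,0],[0,0,0],[0,0,0],[0,0,0],[0,0,0]]}'
python3 - <<'E'
from h import *
goto(.50,.312,.016,-22)
E
```

```text
time_s: 8.43
eef_pos: [0.5117, 0.3003, 0.0649]
tool_rot: [0.407, 1.558, 0.014]
force: [-0.7, 0.3, -3.8]
opening: 0.0171
t 8.43 pos [0.5117 0.3003 0.0649] az -22.51 F [-0.73  0.3  -3.76] Tq [-0.07  0.05 -0.04] open 0.0171 q [-0.36  0.66 -0.39  1.84  0.38  0.7  -1.37]
slide [ 1.949  0.244 -0.633] rot [-0.0056  0.0074 -0.0032]
```

```bash
python3 -m creep '{"claw":[1,1,1,1,1],"slide":[[0.3,0,0],[0.5,0,0],[0.4,0,0],[0.25,0,0],[0.05,0,0]],"rot":[[-0.005,0.008,-0.003],[0,0,0],[0,0,0],[0,0,0],[0,0,0]]}'
python3 - <<'E'
from h import *
goto(.51,.30,.016,-22)
E
```

```text
time_s: 8.85
eef_pos: [0.5163, 0.2942, 0.0247]
tool_rot: [-1.039, 1.569, -1.428]
force: [0.8, 0.6, -4.8]
opening: 0.0169
t 8.85 pos [0.5163 0.2942 0.0247] az -22.27 F [ 0.76  0.59 -4.81] Tq [ 0.01  0.03 -0.02] open 0.0169 q [-0.36  0.72 -0.37  1.85  0.41  0.64 -1.37]
slide [ 0.347  0.118 -0.323] rot [-0.003   0.0005  0.0008]
```

```bash
python3 -m creep '{"claw":[1,1,1,1,1],"slide":[[0.08,0,0],[0.08,0,0],[0.06,0,0],[0.06,0,0],[0.06,0,0]],"rot":[[0,0,0],[0,0,0],[0,0,0],[0,0,0],[0,0,0]]}'
python3 - <<'E'
from h import *
goto(.51,.30,.016,-22)
E
```

```text
time_s: 9.27
eef_pos: [0.5178, 0.2949, 0.0174]
tool_rot: [0.479, 1.568, 0.09]
force: [0.4, -0.4, -3.7]
opening: 0.0172
t 9.27 pos [0.5178 0.2949 0.0174] az -22.25 F [ 0.37 -0.38 -3.72] Tq [ 0.04 -0.03 -0.03] open 0.0172 q [-0.37  0.73 -0.36  1.86  0.42  0.62 -1.38]
slide [ 0.057  0.07  -0.367] rot [-0.0028  0.0017 -0.0009]
```

```bash
python3 -m creep '{"claw":[1,1,1,1],"slide":[[0.06,0,0],[0.05,0,0],[0.05,0,0],[0.03,0,0]],"rot":[[0,0,0],[0,0,0],[0,0,0],[0,0,0]]}'
python3 - <<'E'
from h import *
goto(.51,.30,.016,-22)
E
```

```text
time_s: 9.6
eef_pos: [0.5181, 0.2951, 0.0162]
tool_rot: [0.424, 1.565, 0.035]
force: [-1.9, -1.3, 1.7]
opening: 0.017
t 9.6 pos [0.5181 0.2951 0.0162] az -22.27 F [-1.89 -1.33  1.69] Tq [-0.01  0.46  0.1 ] open 0.017 q [-0.37  0.73 -0.36  1.86  0.42  0.62 -1.38]
slide [ 0.007  0.06  -0.373] rot [-0.003   0.0034 -0.0015]
```

The cover is on the bench: force went from -3.7 to +1.7 N, and the TCP height matches the 16 mm grasp offset. Releasing.

```bash
python3 -m creep '{"claw":[-1,-1,-1,-1,-1,-1,-1,-1],"slide":[[0,0,0],[0,0,0],[0,0,0],[0,0,0],[0,0,0],[-0.1,0,0],[-0.3,0,0],[-0.5,0,0]],"rot":[[0,0,0],[0,0,0],[0,0,0],[0,0,0],[0,0,0],[0,0,0],[0,0,0],[0,0,0]]}'
python3 - <<'E'
from h import *
goto(.51,.30,.25,-22)
E
```

```text
time_s: 10.27
eef_pos: [0.5178, 0.2957, 0.0392]
tool_rot: [0.465, 1.565, 0.078]
force: [0.5, -0.3, 0.2]
opening: 0.0853
t 10.27 pos [0.5178 0.2957 0.0392] az -22.2 F [ 0.49 -0.32  0.17] Tq [ 0.01 -0.03 -0.03] open 0.0853 q [-0.36  0.7  -0.38  1.85  0.4   0.66 -1.37]
slide [-8.432  0.062 -0.31 ] rot [-0.0023  0.0033 -0.0016]
```

```bash
python3 -m creep '{"claw":[-1,-1,-1,-1,-1,-1,-1,-1,-1,-1,-1],"slide":[[-0.8,0,0],[-1,0,0],[-1,0,0],[-1,0,0],[-1,0,0],[-1,0,0],[-1,0,0],[-1,0,0],[-0.6,0,0],[-0.2,0,0],[0,0,0]],"rot":[[0,0,0],[0,0,0],[0,0,0],[0,0,0],[0,0,0],[0,0,0],[0,0,0],[0,0,0],[0,0,0],[0,0,0],[0,0,0]]}'
python3 - <<'E'
from h import *
goto(.5,.06,.26,-22)
im=cams.capture('wrist'); cv2.imwrite('pics/w5.png',im[:,:,::-1])
E
```

```text
time_s: 11.18
eef_pos: [0.5146, 0.2957, 0.2729]
tool_rot: [0.811, 1.562, 0.425]
force: [0.7, 0.3, 0.2]
opening: 0.0853
t 11.18 pos [0.5146 0.2957 0.2729] az -22.08 F [0.74 0.28 0.22] Tq [ 0.04  0.02 -0.04] open 0.0853 q [-0.28  0.44 -0.49  1.59  0.23  1.15 -1.21]
slide [ 0.479 -8.959  3.001] rot [-0.0009  0.0037 -0.0039]
```

View pics/w5.png

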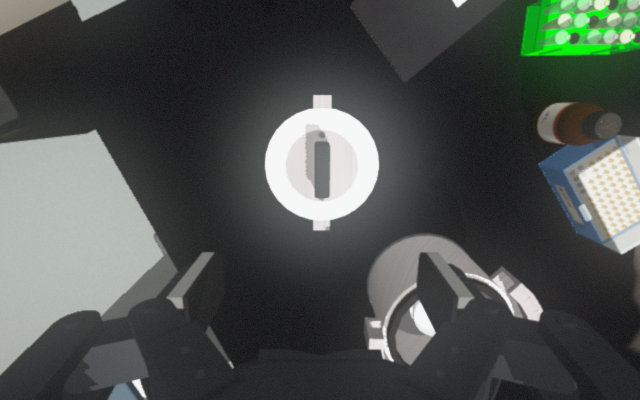

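The wrist view shows the cover flat on the bench at (322,164), handle up. Next I'll go over the mouth for an accurate axis measurement.

```bash
python3 -m creep '{"claw":[-1,-1,-1,-1,-1,-1,-1,-1,-1,-1],"slide":[[0,-0.5,0.42],[0,-0.9,0.76],[0,-0.9,0.76],[0,-0.9,0.76],[0,-0.9,0.76],[0,-0.9,0.76],[0,-0.9,0.76],[0,-0.7,0.5],[0,-0.3,0.2],[0,0,0]],"rot":[[0,0.003,-0.004],[0,0,0],[0,0,0],[0,0,0],[0,0,0],[0,0,0],[0,0,0],[0,0,0],[0,0,0],[0,0,0]]}'
python3 - <<'E'
from h import *
goto(.584,.082,.28,-22)
im=cams.capture('wrist'); cv2.imwrite('pics/w6.png',im[:,:,::-1])
np.save('s6.npy',telemetry.sense(),allow_pickle=True)
E
```

```text
time_s: 12.07
eef_pos: [0.5775, 0.0731, 0.2571]
tool_rot: [-2.523, 1.549, -2.901]
force: [1.1, -0.1, 0.1]
opening: 0.0854
t 12.07 pos [0.5775 0.0731 0.2571] az -21.67 F [ 1.07 -0.14  0.11] Tq [ 0.   -0.02 -0.03] open 0.0854 q [ 0.09  0.45 -0.46  1.62  0.21  1.14 -0.8 ]
slide [-0.924  0.414  0.095] rot [ 0.0038 -0.0115  0.0083]
```

View pics/w6.png

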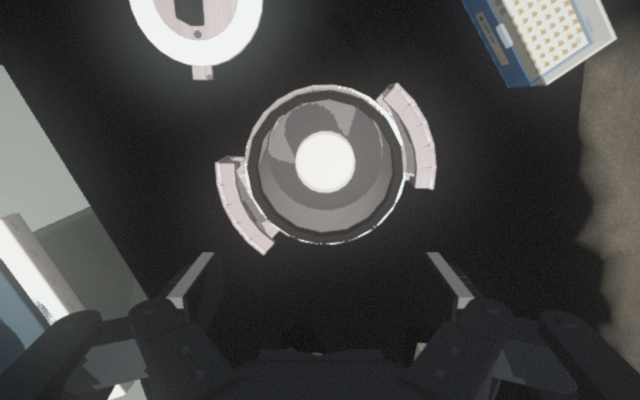

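Run:
```python
from h import *
s=np.load('s6.npy',allow_pickle=True).item();c=cam('wrist',s)
im=cv2.imread('pics/w6.png')
w=(im[120:205,285:365].min(2)>205).astype(np.uint8);cs,_=cv2.findContours(w,0,1);k=max(cs,key=cv2.contourArea)
e=cv2.fitEllipse(k);p=np.array(e[0])+[285,120];r=(e[1][0]+e[1][1])/4;print('pile px',p,e[1])
for z in(.055,.065,.075,.085,.092):
    P=ray(c,p,z);print(z,P[:2].round(4),[np.linalg.norm(ray(c,p+[r+.5,0],z)-P).round(4),np.linalg.norm(ray(c,p+[0,r+.5],z)-P).round(4)])
# hook symmetric corners
def both(pts,z): return np.array([ray(c,q,z)[:2] for q in pts])
# rim: scan radially from pile centre for dark band -> outer bright edge
g=im.max(2).astype(int);C=np.array([326,164.])
pts=[]
for a in np.radians(np.arange(0,360,6)):
    prof=[g[int(round(C[1]+t*np.sin(a))),int(round(C[0]+t*np.cos(a)))] for t in range(50,90)]
    d=[i for i in range(1,40) if prof[i-1]>=80 and prof[i]<80]   # inner grey -> dark ring
    if d: pts.append(C+(50+d[0]-.5)*np.array([np.cos(a),np.sin(a)]))
pts=np.array(pts,np.float32)
for z in(.116,.107):
    Q=both(pts,z);sel=np.ones(len(Q),bool)
    for _ in range(4):
        A=np.c_[2*Q[sel],np.ones(sel.sum())];so=np.linalg.lstsq(A,(Q[sel]**2).sum(1),rcond=None)[0];rr=np.sqrt(so[2]+so[:2]@so[:2]);res=abs(np.linalg.norm(Q-so[:2],axis=1)-rr);sel=res<max(.0015,1.5*np.median(res))
    print(z,so[:2],rr,sel.sum(),len(Q))
b=im[70:260,200:450];cv2.imwrite('pics/z6.png',cv2.resize(b,None,fx=3,fy=3,interpolation=2))
```

```text
pile px [324.78956604 161.72982407] (57.46888732910156, 59.297462463378906)
0.055 [0.5823 0.0823] [np.float64(0.0314), np.float64(0.0326)]
0.065 [0.583 0.084] [np.float64(0.0305), np.float64(0.0317)]
0.075 [0.5837 0.0857] [np.float64(0.0295), np.float64(0.0307)]
0.085 [0.5844 0.0874] [np.float64(0.0286), np.float64(0.0298)]
0.092 [0.5849 0.0886] [np.float64(0.028), np.float64(0.0291)]
0.116 [0.58405667 0.08648465] 0.058793413234244266 58 60
0.107 [0.58333883 0.08476822] 0.06067097719331506 58 60
```

View pics/z6.png

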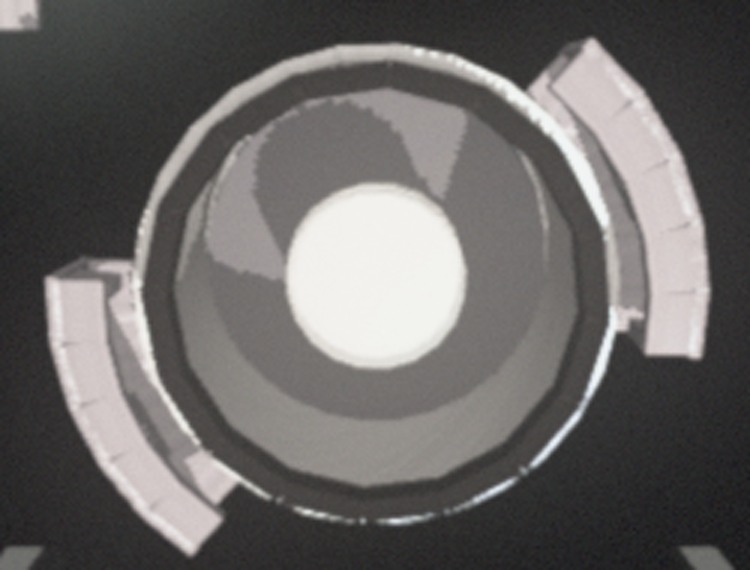

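Run:
```python
from h import *
s6=np.load('s6.npy',allow_pickle=True).item();print(s6['eef_pos'],s6['tool_rot'])
s={'eef_pos':[.5775,.0731,.2571],'tool_rot':[-2.523,1.549,-2.901]}
for st in(s6,s):
    c=cam('wrist',st); print([ray(c,(324.8,161.7),z)[:2].round(4) for z in(.065,.075,.085)])
```

```text
[0.57711832 0.07425699 0.25701365] [-2.54317941  1.54823872 -2.92038287]
[array([0.583, 0.084]), array([0.5837, 0.0857]), array([0.5844, 0.0874])]
[array([0.5836, 0.0828]), array([0.5843, 0.0845]), array([0.585 , 0.0862])]
```

```bash
python3 -m creep '{"claw":[-1,-1,-1,-1,-1,-1,-1,-1,-1,-1,-1,-1],"slide":[[0,-0.5,0.05],[0,-1,0.12],[0,-1,0.12],[0,-1,0.12],[0,-1,0.12],[0,-1,0.12],[0,-1,0.12],[0,-1,0.12],[0,-1,0.12],[0,-1,0.12],[0,-1,0.12],[0,-1,0.12]],"rot":[[0.003,-0.01,0.008],[0,0,0],[0,0,0],[0,0,0],[0,0,0],[0,0,0],[0,0,0],[0,0,0],[0,0,0],[0,0,0],[0,0,0],[0,0,0]]}'
python3 - <<'E'
from h import *
goto(.46,-.354,.2,-22)
E
```

```text
time_s: 13.12
eef_pos: [0.5037, -0.1804, 0.2508]
tool_rot: [2.231, 1.552, 1.896]
force: [0.7, -0.4, -0.6]
opening: 0.0856
t 13.12 pos [ 0.5037 -0.1804  0.2508] az -19.19 F [ 0.7  -0.43 -0.55] Tq [-0.04 -0.03  0.01] open 0.0856 q [ 0.57  0.38 -0.43  1.76  0.16  1.05 -0.25]
slide [ 1.917 -7.163  0.658] rot [ 0.0311 -0.0077 -0.0095]
```

```bash
python3 -m creep '{"claw":[-1,-1,-1,-1,-1,-1,-1,-1,-1,-1],"slide":[[0.1,-1,0.08],[0.2,-1,0.08],[0.2,-1,0.08],[0.2,-1,0.08],[0.2,-1,0.08],[0.2,-0.9,0.08],[0.2,-0.6,0.05],[0.1,-0.3,0],[0,0,0],[0,0,0]],"rot":[[0.015,-0.008,-0.01],[0.015,0,0],[0,0,0],[0,0,0],[0,0,0],[0,0,0],[0,0,0],[0,0,0],[0,0,0],[0,0,0]]}'
python3 - <<'E'
from h import *
goto(.46,-.354,.2,-22)
im=cams.capture('wrist'); cv2.imwrite('pics/w7.png',im[:,:,::-1])
im=cams.capture('top'); cv2.imwrite('pics/t7.png',im[:,:,::-1])
goto(.46,-.354,.2,-22)
E
```

```text
time_s: 13.95
eef_pos: [0.4553, -0.3418, 0.2109]
tool_rot: [-0.41, 1.567, -0.789]
force: [-0.8, 0.2, 0.5]
opening: 0.0854
t 13.95 pos [ 0.4553 -0.3418  0.2109] az -21.68 F [-0.85  0.22  0.46] Tq [ 0.01  0.03 -0.03] open 0.0854 q [ 0.81  0.45 -0.37  1.75  0.19  0.98 -0.01]
slide [ 0.436 -0.384  0.354] rot [0.0035 0.002  0.0009]
t 14.05 pos [ 0.4556 -0.3414  0.2112] az -21.61 F [-1.12  0.47  0.23] Tq [0.05 0.02 0.04] open 0.0853 q [ 0.81  0.45 -0.37  1.75  0.19  0.98 -0.01]
slide [ 0.45  -0.402  0.347] rot [0.0043 0.0023 0.0009]
```

View pics/w7.png

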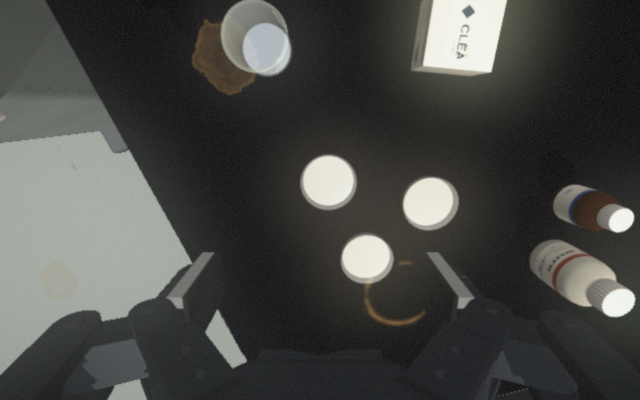

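View pics/t7.png

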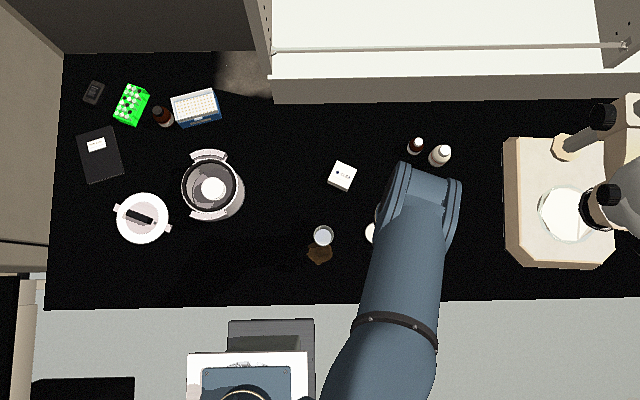

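The wrist view shows the target dish at (328,182), on the beaker side. The look-alikes are at (430,203) and (367,258). The top view has the canister open with the pile at (213,189), and the cover on the bench.

Run:
```python
from h import *
s={'eef_pos':[.4553,-.3418,.2109],'tool_rot':[-.41,1.567,-.789]};c=cam('wrist',s)
def circ(im,c,b,th,z):
    x0,y0,x1,y1=b;w=(im[y0:y1,x0:x1].min(2)>th).astype(np.uint8);cs,_=cv2.findContours(w,0,1);k=max(cs,key=cv2.contourArea).reshape(-1,2)+[x0,y0]
    Q=np.array([ray(c,q,z)[:2] for q in k]);A=np.c_[2*Q,np.ones(len(Q))];so=np.linalg.lstsq(A,(Q**2).sum(1),rcond=None)[0];return so[:2].round(4),np.sqrt(so[2]+so[:2]@so[:2]).round(4)
im=cv2.imread('pics/w7.png')
print(circ(im,c,(295,147,362,216),190,.015),circ(im,c,(397,170,465,236),190,.015))
t=cam('top');it=cv2.imread('pics/t7.png')
for z in(.065,.075,.085):print('pile top',z,circ(it,t,(196,172,229,204),170,z))
print('cover',circ(it,t,(110,190,172,246),150,.008))
cv2.imwrite('pics/z7.png',cv2.resize(it[140:230,170:255],None,fx=6,fy=6,interpolation=2))
```

```text
(array([ 0.4614, -0.3526]), np.float64(0.0258)) (array([ 0.5532, -0.4142]), np.float64(0.0257))
pile top 0.065 (array([0.5833, 0.0826]), np.float64(0.0314))
pile top 0.075 (array([0.5813, 0.0803]), np.float64(0.0312))
pile top 0.085 (array([0.5793, 0.0781]), np.float64(0.0309))
cover (array([0.5168, 0.2915]), np.float64(0.0725))
```

View pics/z7.png

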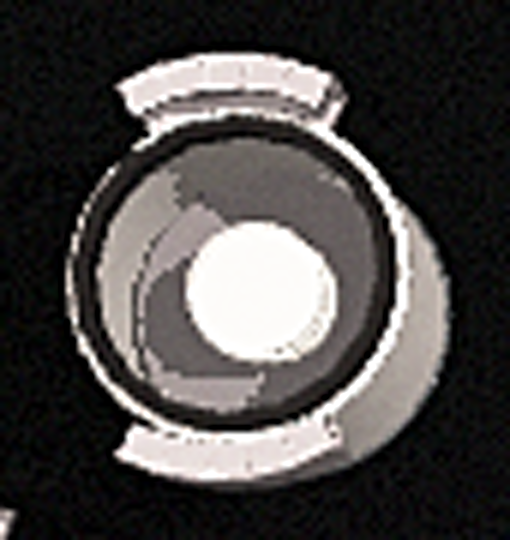

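```bash
python3 -m creep '{"claw":[-1,-1,-1,-1,-1,-1,-1,-1,-1,-1],"slide":[[0.2,-0.33,0.3],[0.7,0,0],[0.9,0,0],[1,0,0],[1,0,0],[1,0,0],[0.8,0,0],[0.5,0,0],[0.2,0,0],[0,0,0]],"rot":[[0.004,0.002,0.001],[0,0,0],[0,0,0],[0,0,0],[0,0,0],[0,0,0],[0,0,0],[0,0,0],[0,0,0],[0,0,0]]}'
python3 - <<'E'
from h import *
goto(.4607,-.353,-.002,-22)
E
```

```text
time_s: 14.88
eef_pos: [0.4721, -0.3505, 0.0491]
tool_rot: [0.089, 1.559, -0.286]
force: [-0.4, 0.3, 0.7]
opening: 0.0853
t 14.88 pos [ 0.4721 -0.3505  0.0491] az -21.47 F [-0.38  0.26  0.68] Tq [0.03 0.02 0.06] open 0.0853 q [ 0.75  0.67 -0.29  1.87  0.3   0.64 -0.1 ]
slide [ 2.037 -0.262 -0.414] rot [ 0.0058  0.0077 -0.0007]
```

```bash
python3 -m creep '{"claw":[-1,-1,-1,-1],"slide":[[0.1,-0.26,-0.41],[0.4,0,-0.02],[0.3,0,-0.02],[0.05,0,0]],"rot":[[0.006,0.008,-0.001],[0,0,0],[0,0,0],[0,0,0]]}'
python3 - <<'E'
from h import *
goto(.4607,-.353,-.002,-22)
im=cams.capture('wrist'); cv2.imwrite('pics/w8.png',im[:,:,::-1])
E
```

```text
time_s: 15.22
eef_pos: [0.4602, -0.3537, 0.0284]
tool_rot: [-0.576, 1.568, -0.961]
force: [0.2, 1.5, 0.5]
opening: 0.0858
t 15.22 pos [ 0.4602 -0.3537  0.0284] az -22.06 F [0.22 1.54 0.47] Tq [ 0.03  0.13 -0.03] open 0.0858 q [ 0.75  0.69 -0.28  1.9   0.32  0.59 -0.12]
slide [1.217 0.034 0.006] rot [-0.0007  0.0016  0.001 ]
```

View pics/w8.png

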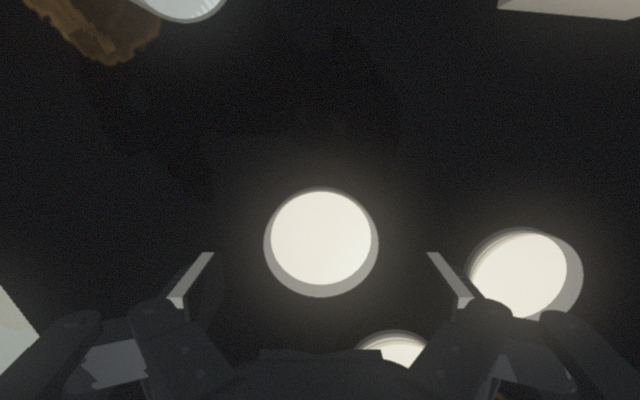

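```bash
python3 - <<'E'
from h import *
s=telemetry.sense();c=cam('wrist',s)
im=cv2.imread('pics/w8.png');x0,y0,x1,y1=255,180,390,305
for th,z in((190,.015),(90,.0075)):
    w=(im[y0:y1,x0:x1].min(2)>th).astype(np.uint8);cs,_=cv2.findContours(w,0,1);k=max(cs,key=cv2.contourArea).reshape(-1,2)+[x0,y0]
    Q=np.array([ray(c,q,z)[:2] for q in k],np.float32);print(th,cv2.minEnclosingCircle(Q))
E
python3 -m creep '{"claw":[-1,-1,-1,-1],"slide":[[0.4,0.03,0],[0.5,0,0],[0.3,0,0],[0.05,0,0]],"rot":[[0,0.002,0.001],[0,0,0],[0,0,0],[0,0,0]]}'
python3 - <<'E'
from h import *
goto(.4607,-.353,-.002,-22)
E
```

```text
190 ((0.4625706672668457, -0.3506722152233124), 0.025647327303886414)
90 ((0.4598482549190521, -0.35665780305862427), 0.03192036971449852)
time_s: 15.6
eef_pos: [0.4622, -0.3537, -0.0034]
tool_rot: [-0.083, 1.568, -0.469]
force: [-0.2, -0.5, 0.0]
opening: 0.0851
t 15.6 pos [ 0.4622 -0.3537 -0.0034] az -22.07 F [-0.17 -0.55  0.04] Tq [ 0.03 -0.04 -0.01] open 0.0851 q [ 0.73  0.74 -0.25  1.91  0.34  0.53 -0.14]
slide [-0.056  0.002 -0.067] rot [-0.0008  0.0019  0.0002]
```

```bash
python3 -m creep '{"claw":[-0.4,-0.4,-0.4,-0.4,1,1,1,1],"slide":[[0,0,0],[0,0,0],[0,0,0],[0,0,0],[0,0,0],[0,0,0],[0,0,0],[0,0,0]],"rot":[[0,0,0],[0,0,0],[0,0,0],[0,0,0],[0,0,0],[0,0,0],[0,0,0],[0,0,0]]}'
python3 - <<'E'
from h import *
goto(.4607,-.353,-.002,-22)
im=cams.capture('wrist'); cv2.imwrite('pics/w9.png',im[:,:,::-1])
E
```

```text
time_s: 16.27
eef_pos: [0.463, -0.3539, -0.0023]
tool_rot: [-0.113, 1.566, -0.498]
force: [0.4, -1.5, 0.8]
opening: 0.0581
t 16.27 pos [ 0.463  -0.3539 -0.0023] az -22.06 F [ 0.41 -1.54  0.84] Tq [0.05 0.03 0.04] open 0.0581 q [ 0.73  0.74 -0.25  1.91  0.34  0.53 -0.13]
slide [-0.012 -0.    -0.099] rot [-0.0006  0.0028  0.0003]
```

View pics/w9.png

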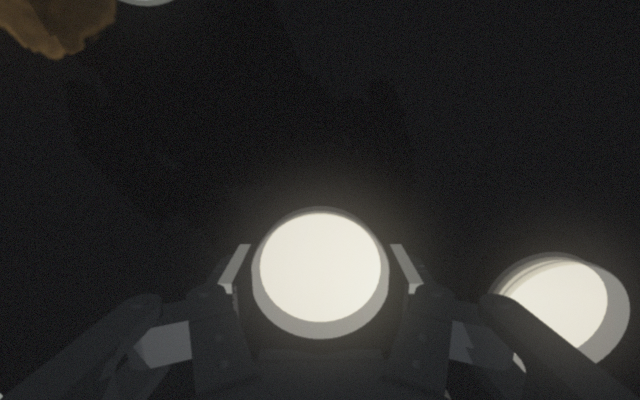

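The dish is between the pads (opening 58 mm). Lifting.

```bash
python3 -m creep '{"claw":[1,1,1,1,1,1,1,1,1,1,1,1],"slide":[[-0.1,0,0],[-0.2,0,0],[-0.4,0,0],[-0.6,0,0],[-0.8,0,0],[-0.9,0,0],[-0.9,0,0],[-0.9,0,0],[-0.9,0,0],[-0.7,0,0],[-0.5,0,0],[-0.2,0,0]],"rot":[[0,0.003,0],[0,0,0],[0,0,0],[0,0,0],[0,0,0],[0,0,0],[0,0,0],[0,0,0],[0,0,0],[0,0,0],[0,0,0],[0,0,0]]}'
python3 - <<'E'
from h import *
goto(.583,.083,.21,-22)
im=cams.capture('wrist'); cv2.imwrite('pics/w10.png',im[:,:,::-1])
E
```

```text
time_s: 17.32
eef_pos: [0.4622, -0.3524, 0.1909]
tool_rot: [2.913, 1.57, 2.53]
force: [1.0, 0.1, 0.3]
opening: 0.0579
t 17.32 pos [ 0.4622 -0.3524  0.1909] az -21.96 F [0.99 0.07 0.28] Tq [-0.05 -0.05  0.03] open 0.0579 q [ 0.81  0.49 -0.36  1.74  0.21  0.95 -0.02]
slide [-0.76  17.957 -2.033] rot [ 0.0004 -0.0005 -0.0001]
```

View pics/w10.png

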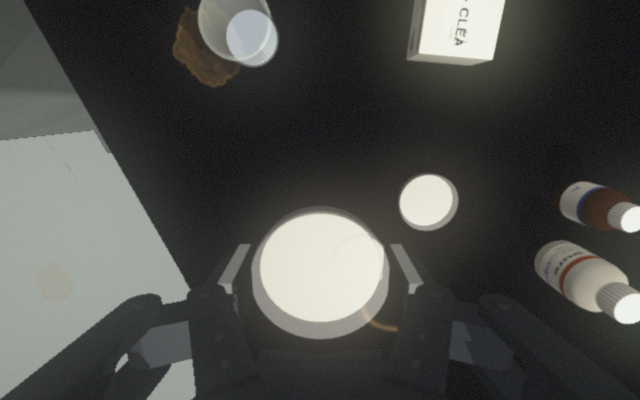

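```bash
python3 -m creep '{"claw":[1,1,1,1,1,1,1,1,1,1,1,1],"slide":[[-0.1,0.4,-0.04],[-0.1,0.8,-0.09],[-0.1,0.9,-0.1],[-0.1,0.9,-0.1],[-0.1,0.9,-0.1],[0,0.9,-0.1],[0,0.9,-0.1],[0,0.9,-0.1],[0,0.9,-0.1],[0,0.9,-0.1],[0,0.9,-0.1],[0,0.9,-0.1]],"rot":[[0,0,0],[0,0,0],[0,0,0],[0,0,0],[0,0,0],[0,0,0],[0,0,0],[0,0,0],[0,0,0],[0,0,0],[0,0,0],[0,0,0]]}'
python3 - <<'E'
from h import *
goto(.583,.083,.21,-22)
c=cam('wrist',{'eef_pos':[0,0,0],'tool_rot':[0,0,0]})
K,o,M=c;im=cv2.imread('pics/w10.png')
w=(im[200:345,240:400].min(2)>190).astype(np.uint8);cs,_=cv2.findContours(w,0,1);e=cv2.fitEllipse(max(cs,key=cv2.contourArea));p=np.array(e[0])+[240,200];print(p,e)
d=M@np.linalg.solve(K,[p[0],p[1],1]);X=-.0173 # lid top along tool x (behind TCP)
print('dish centre tool',o+d*(X-o[0])/d[0])
E
```

```text
time_s: 18.37
eef_pos: [0.5274, -0.0904, 0.1963]
tool_rot: [-3.057, 1.555, 2.837]
force: [1.6, -0.9, 0.0]
opening: 0.0581
t 18.37 pos [ 0.5274 -0.0904  0.1963] az -22.3 F [ 1.58 -0.89  0.01] Tq [ 0.03 -0.07  0.02] open 0.0581 q [ 0.36  0.43 -0.4   1.83  0.2   0.93 -0.52]
slide [-0.548  7.26  -0.582] rot [-0.0033 -0.0102  0.0008]
[320.90362549 267.17444611] ((80.90362548828125, 67.17444610595703), (106.07095336914062, 121.67736053466797), 87.25445556640625)
dish centre tool [-0.0173      0.00443644  0.00085109]
```

```bash
python3 -m creep '{"claw":[1,1,1,1,1,1,1,1,1,1,1],"slide":[[-0.1,0.9,-0.09],[-0.1,0.9,-0.09],[-0.1,0.9,-0.09],[-0.1,0.9,-0.09],[0,0.9,-0.09],[0,0.9,-0.09],[0,0.7,0],[0,0.4,0],[0,0.2,0],[0,0,0],[0,0,0]],"rot":[[-0.003,-0.01,0],[0,0,0],[0,0,0],[0,0,0],[0,0,0],[0,0,0],[0,0,0],[0,0,0],[0,0,0],[0,0,0],[0,0,0]]}'
python3 - <<'E'
from h import *
goto(.582,.08,.2,-22)
im=cams.capture('wrist'); cv2.imwrite('pics/w11.png',im[:,:,::-1])
im=cams.capture('scene'); cv2.imwrite('pics/s11.png',im[:,:,::-1])
E
```

```text
time_s: 19.28
eef_pos: [0.5702, 0.0924, 0.1978]
tool_rot: [-2.92, 1.552, 2.994]
force: [-0.0, 0.3, -0.9]
opening: 0.0581
t 19.28 pos [0.5702 0.0924 0.1978] az -21.17 F [-0.01  0.34 -0.85] Tq [-0.01 -0.05  0.03] open 0.0581 q [ 0.04  0.49 -0.42  1.72  0.22  0.99 -0.83]
slide [-0.099 -0.293  0.617] rot [ 0.0093 -0.0114  0.0027]
```

View pics/w11.png

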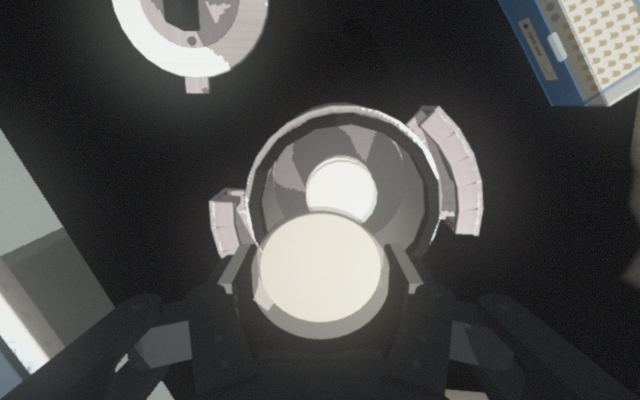

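View pics/s11.png

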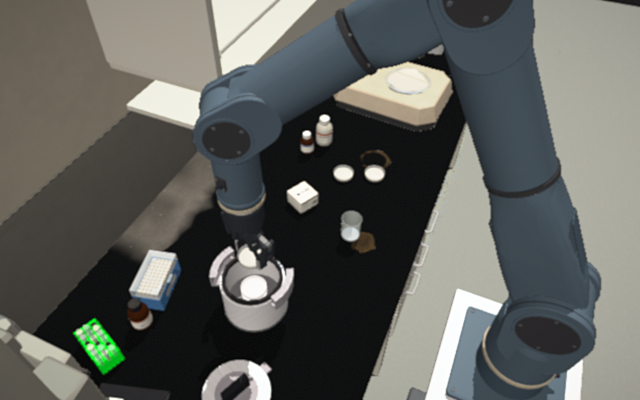

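The dish is held level. Behind it are the mouth and the pile, at about (341,190). I'll re-measure the axis from this view.

Run:
```python
from h import *
c=cam('wrist',{'eef_pos':[.5702,.0924,.1978],'tool_rot':[-2.92,1.552,2.994]})
im=cv2.imread('pics/w11.png');g=im.max(2).astype(int);C=np.array([343,205.])
pts=[]
for a in np.radians(np.r_[np.arange(180,361,5),np.arange(0,20,5)]):
    P=[g[int(round(C[1]+t*np.sin(a))),int(round(C[0]+t*np.cos(a)))] for t in range(60,110)]
    d=[i for i in range(1,50) if P[i-1]>=75 and P[i]<75]
    if d: pts.append(C+(60+d[0]-.5)*np.array([np.cos(a),np.sin(a)]))
for z in(.116,):
    Q=np.array([ray(c,q,z)[:2] for q in pts]);sel=np.ones(len(Q),bool)
    for _ in range(5):
        A=np.c_[2*Q[sel],np.ones(sel.sum())];so=np.linalg.lstsq(A,(Q[sel]**2).sum(1),rcond=None)[0];rr=np.sqrt(so[2]+so[:2]@so[:2]);res=abs(np.linalg.norm(Q-so[:2],axis=1)-rr);sel=res<max(.001,1.5*np.median(res))
    print(so[:2],rr,sel.sum(),len(Q))
w=(im[150:212,300:380].min(2)>200).astype(np.uint8);cs,_=cv2.findContours(w,0,1);k=max(cs,key=cv2.contourArea).reshape(-1,2)+[300,150]
k=k[k[:,1]<205]
for z in(.065,.075,.085):
    Q=np.array([ray(c,q,z)[:2] for q in k]);A=np.c_[2*Q,np.ones(len(Q))];so=np.linalg.lstsq(A,(Q**2).sum(1),rcond=None)[0];print(z,so[:2],np.sqrt(so[2]+so[:2]@so[:2]))
goto(.582,.08,.2,-22)
```

```text
[0.58444576 0.08703264] 0.05785143561906789 33 41
0.065 [0.58347559 0.08308089] 0.02978553140287981
0.075 [0.58402756 0.08579415] 0.02869934909266136
0.085 [0.58457954 0.0885074 ] 0.02761316678244588
t 19.38 pos [0.5703 0.0917 0.198 ] az -21.24 F [ 0.04  0.05 -1.33] Tq [-0.05 -0.05  0.  ] open 0.0583 q [ 0.04  0.49 -0.42  1.72  0.22  0.99 -0.83]
slide [-0.091 -0.266  0.602] rot [ 0.0084 -0.0112  0.0027]
```

```bash
python3 -m creep '{"claw":[1,1,1,1,1,1,1],"slide":[[0,-0.22,0.63],[0.4,0,0],[0.7,0,0],[0.7,0,0],[0.5,0,0],[0.2,0,0],[0,0,0]],"rot":[[0.008,-0.011,0.003],[0,0,0],[0,0,0],[0,0,0],[0,0,0],[0,0,0],[0,0,0]]}'
python3 - <<'E'
from h import *
goto(.583,.081,.1,-22)
E
```

```text
time_s: 19.97
eef_pos: [0.5848, 0.0708, 0.1311]
tool_rot: [-0.267, 1.566, -0.663]
force: [-0.1, -0.9, 0.4]
opening: 0.058
t 19.97 pos [0.5848 0.0708 0.1311] az -22.71 F [-0.09 -0.92  0.38] Tq [-0.06 -0.04  0.01] open 0.058 q [ 0.04  0.57 -0.38  1.79  0.28  0.83 -0.87]
slide [ 1.243  0.349 -0.231] rot [-0.0079  0.0029  0.0008]
```

```bash
python3 -m creep '{"claw":[1,1,1,1],"slide":[[0,0.35,-0.23],[0.3,0,0],[0.3,0,0],[0.2,0,0]],"rot":[[-0.007,0.003,0],[0,0,0],[0,0,0],[0,0,0]]}'
python3 - <<'E'
from h import *
goto(.583,.081,.1,-22)
E
```

```text
time_s: 20.3
eef_pos: [0.584, 0.0817, 0.1116]
tool_rot: [0.255, 1.569, -0.13]
force: [0.2, -0.6, -0.0]
opening: 0.0582
t 20.3 pos [0.584  0.0817 0.1116] az -22.1 F [ 0.2  -0.55 -0.03] Tq [ 0.02 -0.03 -0.03] open 0.0582 q [ 0.02  0.6  -0.38  1.81  0.29  0.79 -0.89]
slide [ 0.463 -0.041 -0.027] rot [-0.0011  0.0014 -0.0004]
```

Centred inside the mouth. I'll creep down now in small steps while watching the force.

```bash
python3 -m creep '{"claw":[1,1,1,1],"slide":[[0.2,-0.04,-0.02],[0.2,0,0],[0.15,0,0],[0.1,0,0]],"rot":[[0,0.001,0],[0,0,0],[0,0,0],[0,0,0]]}'
python3 -m creep '{"claw":[1,1,1,1],"slide":[[0.1,0,0],[0.1,0,0],[0.1,0,0],[0.1,0,0]],"rot":[[0,0,0],[0,0,0],[0,0,0],[0,0,0]]}'
python3 - <<'E'
from h import *
goto(.583,.081,.08,-22)
E
```

```text
time_s: 20.63
eef_pos: [0.583, 0.081, 0.0933]
tool_rot: [0.638, 1.57, 0.253]
force: [0.1, -0.2, 0.9]
opening: 0.0584
time_s: 20.97
eef_pos: [0.5832, 0.0809, 0.0823]
tool_rot: [0.547, 1.57, 0.161]
force: [-0.3, -0.2, 0.2]
opening: 0.0584
t 20.97 pos [0.5832 0.0809 0.0823] az -22.09 F [-0.32 -0.19  0.16] Tq [-0.    0.05 -0.05] open 0.0584 q [ 0.01  0.63 -0.36  1.83  0.32  0.73 -0.91]
slide [ 0.091  0.001 -0.008] rot [-0.0009  0.0005 -0.0003]
```

```bash
python3 -m creep '{"claw":[1,1,1,1],"slide":[[0.08,0,0],[0.08,0,0],[0.08,0,0],[0.08,0,0]],"rot":[[0,0,0],[0,0,0],[0,0,0],[0,0,0]]}'
python3 - <<'E'
from h import *
goto(.583,.081,.07,-22)
E
```

```text
time_s: 21.3
eef_pos: [0.5834, 0.0809, 0.0736]
tool_rot: [0.555, 1.569, 0.17]
force: [0.6, -0.2, -0.2]
opening: 0.0583
t 21.3 pos [0.5834 0.0809 0.0736] az -22.09 F [ 0.59 -0.23 -0.15] Tq [ 0.03 -0.    0.01] open 0.0583 q [ 0.01  0.64 -0.35  1.84  0.32  0.71 -0.91]
slide [ 0.142 -0.001 -0.016] rot [-0.001   0.0007 -0.0004]
```

```bash
python3 -m creep '{"claw":[1,1,1],"slide":[[0.06,0,0],[0.06,0,0],[0.06,0,0]],"rot":[[0,0,0],[0,0,0],[0,0,0]]}'
python3 -m creep '{"claw":[1,1],"slide":[[0.05,0,0],[0.05,0,0]],"rot":[[0,0,0],[0,0,0]]}'
python3 - <<'E'
from h import *
goto(.583,.081,.06,-22)
E
```

```text
time_s: 21.55
eef_pos: [0.5835, 0.0809, 0.0732]
tool_rot: [0.058, 1.567, -0.328]
force: [-5.7, -1.7, 18.7]
opening: 0.0584
time_s: 21.72
eef_pos: [0.5834, 0.0809, 0.0733]
tool_rot: [0.012, 1.565, -0.374]
force: [-5.1, -0.8, 15.8]
opening: 0.058
t 21.72 pos [0.5834 0.0809 0.0733] az -22.12 F [-5.08 -0.77 15.77] Tq [-0.15  1.2   0.06] open 0.058 q [ 0.01  0.64 -0.35  1.84  0.33  0.71 -0.92]
slide [ 0.53  -0.004 -0.019] rot [-0.0013  0.0034 -0.    ]
```

Contact at TCP z = 0.0733 m, with a firm 16–19 N that is under the limit. I'll unload it before release.

```bash
python3 -m creep '{"claw":[1,1,1],"slide":[[0,0,0],[0,0,0],[0,0,0]],"rot":[[0,0,0],[0,0,0],[0,0,0]]}'
python3 - <<'E'
from h import *
goto(.583,.081,.0733,-22)
E
```

```text
time_s: 21.97
eef_pos: [0.5837, 0.081, 0.0741]
tool_rot: [0.082, 1.564, -0.304]
force: [0.1, -0.4, 0.1]
opening: 0.0581
t 21.97 pos [0.5837 0.081  0.0741] az -22.12 F [ 0.09 -0.44  0.12] Tq [0.   0.04 0.02] open 0.0581 q [ 0.01  0.64 -0.35  1.84  0.33  0.71 -0.92]
slide [ 0.033 -0.009 -0.026] rot [-0.0013  0.0043 -0.0003]
```

```bash
python3 -m creep '{"claw":[1,1],"slide":[[0.035,0,0],[0.015,0,0]],"rot":[[0,0.003,0],[0,0,0]]}'
```

```text
time_s: 22.13
eef_pos: [0.5837, 0.0812, 0.0733]
tool_rot: [0.343, 1.569, -0.043]
force: [-3.9, -1.1, 12.7]
opening: 0.0583
```

```bash
python3 -m creep '{"claw":[-0.65,-0.65,-0.65,-0.65,-0.65],"slide":[[0.01,0,0],[0,0,0],[0,0,0],[0,0,0],[0,0,0]],"rot":[[0,0,0],[0,0,0],[0,0,0],[0,0,0],[0,0,0]]}'
python3 - <<'E'
from h import *
goto(.583,.081,.0733,-22)
im=cams.capture('wrist'); cv2.imwrite('pics/w12.png',im[:,:,::-1])
E
```

```text
time_s: 22.55
eef_pos: [0.5837, 0.081, 0.072]
tool_rot: [0.913, 1.57, 0.527]
force: [0.3, 1.0, -0.4]
opening: 0.0705
t 22.55 pos [0.5837 0.081  0.072 ] az -22.12 F [ 0.27  0.98 -0.41] Tq [ 0.04  0.01 -0.02] open 0.0705 q [ 0.01  0.65 -0.35  1.84  0.32  0.71 -0.91]
slide [-0.051 -0.012 -0.026] rot [-0.0014  0.0002 -0.0003]
```

View pics/w12.png

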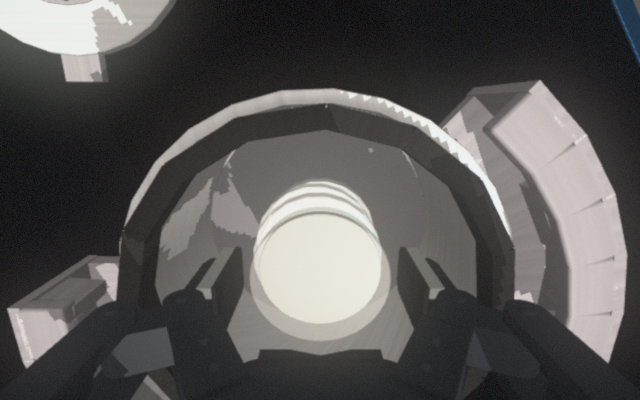

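The dish is resting on the pile with both pads clear (gaps at about 240 and 398). Now I'll retract straight up.

```bash
python3 -m creep '{"claw":[-0.65,-0.65,-0.65,-0.65,-0.65,-0.65,-0.65,-0.65,-0.65,-0.65,-0.65,-0.65],"slide":[[-0.1,0,0],[-0.2,0,0],[-0.3,0,0],[-0.4,0,0],[-0.6,0,0],[-0.8,0,0],[-0.9,0,0],[-0.9,0,0],[-0.9,0,0],[-0.9,0,0],[-0.4,0,0],[0,0,0]],"rot":[[0,0,0],[0,0,0],[0,0,0],[0,0,0],[0,0,0],[0,0,0],[0,0,0],[0,0,0],[0,0,0],[0,0,0],[0,0,0],[0,0,0]]}'
python3 -m creep '{"claw":[-0.65,-0.65],"slide":[[0,0,0],[0,0,0]],"rot":[[0,0,0],[0,0,0]]}'
python3 - <<'E'
from h import *
s=telemetry.sense();im=cams.capture('wrist'); cv2.imwrite('pics/w13.png',im[:,:,::-1])
goto(.583,.081,.25,-22)
c=cam('wrist',s);im=im[:,:,::-1]
w=(im[100:250,240:400].min(2)>205).astype(np.uint8);cs,_=cv2.findContours(w,0,1);k=max(cs,key=cv2.contourArea).reshape(-1,2)+[240,100]
Q=np.array([ray(c,q,.0905)[:2] for q in k],np.float32);print('dish',cv2.minEnclosingCircle(Q))
E
```

```text
time_s: 23.6
eef_pos: [0.5828, 0.0818, 0.2487]
tool_rot: [0.875, 1.567, 0.491]
force: [0.0, -0.3, -0.6]
opening: 0.0707
time_s: 23.77
eef_pos: [0.5828, 0.0819, 0.2503]
tool_rot: [0.721, 1.564, 0.337]
force: [0.6, 0.4, -0.7]
opening: 0.0703
t 23.82 pos [0.5827 0.0818 0.25  ] az -22.02 F [-0.68  0.03  1.  ] Tq [-0.03  0.    0.02] open 0.0703 q [ 0.06  0.45 -0.43  1.64  0.2   1.09 -0.8 ]
slide [-0.    -0.026  0.024] rot [-0.0003  0.0028 -0.0025]
dish ((0.5858902931213379, 0.08550382405519485), 0.030622132122516632)
```

View pics/w13.png

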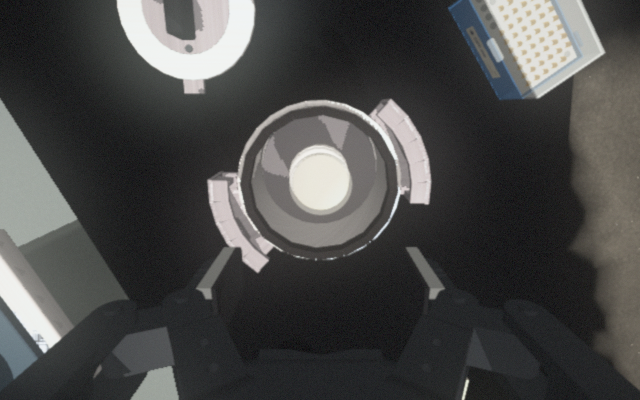

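Run:
```python
from h import *
s=telemetry.sense();c=cam('wrist',s)
im=cv2.imread('pics/w13.png');g=im.max(2).astype(int);C=np.array([320,181.])
pts=[]
for a in np.radians(np.arange(0,360,5)):
    P=[g[int(round(C[1]+t*np.sin(a))),int(round(C[0]+t*np.cos(a)))] for t in range(50,88)]
    d=[i for i in range(1,38) if P[i-1]>=72 and P[i]<72]
    if d: pts.append(C+(50+d[0]-.5)*np.array([np.cos(a),np.sin(a)]))
Q=np.array([ray(c,q,.116)[:2] for q in pts]);sel=np.ones(len(Q),bool)
for _ in range(5):
    A=np.c_[2*Q[sel],np.ones(sel.sum())];so=np.linalg.lstsq(A,(Q[sel]**2).sum(1),rcond=None)[0];rr=np.sqrt(so[2]+so[:2]@so[:2]);res=abs(np.linalg.norm(Q-so[:2],axis=1)-rr);sel=res<max(.001,1.5*np.median(res))
print(so[:2],rr,sel.sum(),len(Q))
x0,y0=240,100
w=(im[100:250,240:400].min(2)>215).astype(np.uint8);cs,_=cv2.findContours(w,0,1);k=max(cs,key=cv2.contourArea);print(cv2.fitEllipse(k))
im2=cams.capture('top');cv2.imwrite('pics/t13.png',im2[:,:,::-1])
```

```text
[0.58427796 0.08558204] 0.058747135497472715 50 64
((79.86327362060547, 79.30224609375), (55.48369598388672, 58.001163482666016), 148.2105712890625)
```

View pics/t13.png

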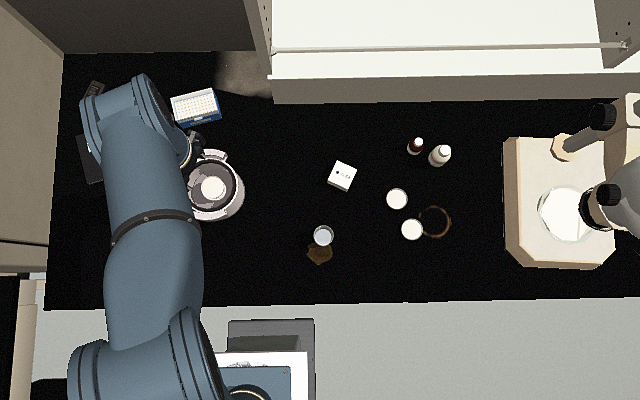

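The dish is within about 2 mm of the ring's centre in the same image. The beaker at (323,236) and the carton at (342,176) are where they started. The cover is flat, and the gripper is about 0.1 m clear of everything. Handing in.

```bash
python3 -c "
from workcell import hand_in
print(hand_in())"
```

```text
the job is handed in; nothing more can be done
None
```

I finished the job and handed it in at about 24 s; no verdict was reported.

**Cover:** I gripped the bar and pressed it down with about 9 N until the tool had sunk 8 mm. I turned it about 80° counterclockwise, lifted it off and laid it flat, handle up, at about (0.517, 0.292). I did not measure how far the cover itself went down. The later wrist pictures show it lying flat with the handle up.

**Dish:** I took the one nearest the base. The force rose when its underside was about 75 mm above the bench; it peaked at about 19 N against the 40 N limit. I eased off and pressed lightly again before opening the fingers. In the last wrist picture it lies flat, about 2 mm from the axis.

**Bystanders:** The beaker and carton appear at the same pixels in the last top view as at the start.

**Checks that disagreed:**
- Estimates of the canister's axis differed by up to about 7 mm in y between views. The final check compared dish and mouth in one wrist picture taken with the arm still.
- The camera put the pile's top at about 65 to 75 mm; touch put it at about 75 mm, and I went by touch.

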